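Load a culture plate into the scanner lane

ROBOT

A 7-joint arm with a two-finger parallel gripper is mounted at the origin on the work surface. World frame = base frame: x ahead of the robot, y to its left, z up, the work surface at z = 0. Lengths are in m, angles in rad, forces in N, time in s.
With the tool pointing down it reaches from about 0.35 to 0.9 m from the base axis. Payload 8.1 kg.
Tool frame: the origin (TCP) lies on the centre line of the jaws, within the pads' length; the fingertips stand env.finger_overhang ahead of it and the grasp point (between the pads) lies 3 mm ahead of it (env.finger_overhang is the distance from the TCP to the fingertips, in m); z points along the fingers, y is the direction in which the jaws open and shut (so a half turn about z gives the same grasp; the last joint's range is limited). The gripper opens to 92 mm and grips with 3 to 60 N. Pads are 19 mm wide; open, the fingers measure 130 mm over their backs; the gripper's body (75 mm by 190 mm) begins 47 mm behind the grasp point.
Start: joints at [1.139, 0.434, 0.025, 1.573, -0.012, 1.134, -0.075], TCP at [0.202, -0.592, 0.249] pointing down, gripper open.
Joint ranges: [-2.62, 2.62], [-0.44, 2.09], [-1.27, 1.32], [0.08, 2.57], [-1.32, 4.46], [0.12, 2], [-2.74, 2.74]. Speed limits (rad/s): [2.22, 2.22, 3.01, 3.01, 3.14, 3.14, 3.14].

INTERFACE

Orientations are given as a unit quaternion [x, y, z, w].
In Python, from bench import status, eyes, job, env gives the robot as it stands.
- The arm moves only by the tool jog_arm, never from a script. Its argument "deltas" is a list of rows, each an object with "dp": the shift along the tool's x, y, z in m, a list of three; "turn": the turn, a rotation vector about the tool's x, y, z in degrees, a list of three; "fingers": the opening, from 0 (shut) to 1 (fully open). A call has exactly 10 rows; each row is the pose to reach, as a shift and turn from the pose commanded when the call began, along the tool's axes at that moment; what a row does not reach only later rows make up. A row lasts 1/10 s, in which the tool goes at most 50 mm and 8.59 degrees, less where a joint would pass 70% of its speed; a pose out of reach is approached as far as the arm can. A call with a gripper value outside its range is refused whole. The fingers move at their own pace and stop on an object; the grip force is fixed at half the most. Time passes only in rows, so rows that repeat a pose let the fingers close, or fill a call up. It gives the time, the measured TCP pose, the force and the opening at its end, in the units of the state.
- status.observe(): the state, without advancing time (a new reading comes with each control period).
- eyes.grab_frame(name): name is "side" or "top"; returns a dict with "image" (480x640x3 uint8, red, green, blue), "z_map" (480x640 float32, m along the optical axis (not along the pixel's ray), 0 where there is no reading), "fx", "fy", "cx", "cy" (pixels), "camera_from_world" (4x4, takes a point from world to camera coordinates). Camera axes: x right, y down, z forward; pixel columns grow to the right and rows downward; lengths in m; the calibration is good to about 2 mm. A picture is of the moment at which its call begins.
- job.sign_off(): hands the job in, once; it reports no verdict.
The state is a dict: "clock": time; "joints": joint angles; "dq": joint speeds; "joint_torque": joint torques, N m; "tcp_pos": TCP position; "orientation": TCP orientation; "force": force on the tool from outside, world axes, zero at the start; "wrist_torque": the same for the moment, N m; "opening": finger opening in m.
Only numpy, scipy, OpenCV 4.12 (cv2) and the standard library are available. Lean on these libraries where they do the work, as an engineer would, in place of code of your own. Each camera call takes 0.05 s, during which the arm holds its last target.

TASK

Push the white 24-well plate with the fingertips along the grey loading board and down the lane between the two orange guide rails until it is fully home against the rubber bumpers at the far end. Neither the plate nor the robot may touch either rail, so line it up in front of the lane as needed. Keep the plate flat on the board, never lifting it, leave everything else on the bench alone, and finish clear of the plate.

Things in the scene. Friction and masses are not known exactly. Their poses are not given: they have to be found in the camera images.
- plate: the plate to load: a white 24-well plate with teal wells, a closed flat box 127.6 mm (its x) x 85.5 mm (its y) x 20 mm high, 80 to 170 g. Origin: centre of its underside. It starts on the grey apron, its own +x roughly toward the lane but off the lane's line by up to 25 mm and turned by up to 0.15 rad. It slides on friction alone.
- track: fixed grey loading board of the white plate scanner, sizes in mm. Origin: bench height, on the lane's centre line, 30 past its mouth. +x is the loading direction (roughly world +y), +y is left along the lane (toward the robot). Board 8 thick, 260 wide: free apron at x -260 to -30, lane between the rails at x -30 to 190. The scanner's housing (240 wide, 121 high) stands from x 202 on.
- rail_left: orange guide rail at the lane's +y side, 220 long, 8 thick, 18 high above the board (26 above the bench). Origin: centre of its underside, at (80, 57, 8) in the track's frame. A sensing strip: nothing may touch it.
- rail_right: the same rail at the -y side, origin at (80, -57, 8) in the track's frame. The free lane between the rails is 106 wide.
- stop: end stop of the lane: steel bar 20 high with two black rubber bumpers; origin at the middle of the bumpers' front faces, on the board, at (190, 0, 8) in the track's frame. Rigid. When the plate is fully home its leading short side touches the bumpers and its origin is 126 along the track's x.
- lane_mouth (a point): point on the board in the middle of the lane's mouth, at (-30, 0, 8) in the track's frame
- lane_end (a point): point on the board in the middle of the lane's far end, at the bumpers' faces, (190, 0, 8) in the track's frame
- used_plate: bystander, leave alone: grey six-well plate with pink wells, 128 x 86 x 20, loose; origin at the middle of its underside
- vial: bystander, leave alone: amber vial with blue cap, 24 across, 45 high, loose; origin at the middle of its underside
- bottle: bystander, leave alone: white bottle with red cap, 60 across, 130 high, loose; origin at the middle of its underside
- jar: bystander, leave alone: glass jar with yellow lid, 68 across, 70 high, loose; origin at the middle of its underside
- timer: bystander, leave alone: blue bench timer, 22 x 70 x 60 high, loose; origin at the middle of its underside
- tip_box: bystander, leave alone: yellow box with grey lid, 122 x 87 x 58 high, loose; origin at the middle of its underside
- marker: bystander, leave alone: white pen with green cap, 135 long, 16 thick, loose; origin at the underside near its middle
Things that resemble listed ones, but are neither listed nor needed, are in the scene too. What is shaped like the plate but red is not meant.

How it is judged:
By the outcome, as a careful person would: the job done as asked, in the order asked, and still so for the second after the job is handed in, with the robot touching nothing.
It also fails if it takes over 67 s, if anything falls off the work surface, if the arm or the gripper's body presses on something with over 40 N, if the wrist force passes 120 N, or if a joint passes its speed limit or range.

## Working session

There is one attempt and no reset: what is moved stays moved. The work goes in short steps, Python scripts to look and compute and a tool call to move; the robot and the scene stay as the last step left them, time stands still between calls to the robot, and variables do not carry over. Pictures are saved under pics/ and viewed, and the job is handed in when it is done.

Besides the shell and the picture viewer there is one more tool, called after "Call:" as a command line: name --argument value ..., lists and objects as JSON in quotes. jog_arm: Moves the arm, as the interface text tells. Its arguments: {"type":"object","properties":{"deltas":{"type":"array","items":{"type":"object","properties":{"dp":{"type":"array","items":{"type":"number"}},"turn":{"type":"array","items":{"type":"number"}},"fingers":{"type":"number"}}}}},"required":["deltas"]}

```bash
ls; mkdir -p pics
python3 - <<'E'
from bench import status, eyes, job, env
import cv2,numpy as np,pickle
print(status.observe()); print(env.finger_overhang)
for n in ["side","top"]:
    f=eyes.grab_frame(n); pickle.dump(f,open(f"{n}0.pkl","wb"))
    cv2.imwrite(f"pics/{n}0.png",f["image"][:,:,::-1]); print(n,f["fx"],f["cx"],f["cy"],np.round(f["camera_from_world"],4).tolist())
E
```

```text
pics
{'clock': 0.0, 'joints': array([ 1.1393776 ,  0.43519534,  0.02496433,  1.57406849, -0.01158902,
        1.13399587, -0.07511804]), 'dq': array([ 0.00108282,  0.00129559,  0.00283567, -0.00038416, -0.00211679,
        0.00046288, -0.00112263]), 'joint_torque': array([-2.42696042e-04, -6.67845154e+01,  9.85038690e-01, -3.14462793e+01,
       -6.04960928e-02,  4.31416591e-02,  1.31111642e-04]), 'tcp_pos': array([ 0.20163053, -0.59109488,  0.24797308]), 'orientation': array([ 9.86521052e-01,  1.63632623e-01, -1.95247164e-04, -7.35663281e-04]), 'force': array([-1.28119091,  0.20353305, -0.4657737 ]), 'wrist_torque': array([-0.01274757,  0.01789181, -0.03257861]), 'opening': 0.09182826106057448}
0.022
side 435.32021421411923 318.616256849887 233.24192386009597 [[-0.9999, -0.0156, -0.0008, 0.5544], [-0.011, 0.7378, -0.675, 0.0736], [0.0111, -0.6749, -0.7378, 0.7922], [0.0, 0.0, 0.0, 1.0]]
top 539.9112038405387 312.79502618975994 239.8515925093854 [[0.0265, -0.9996, 0.0113, -0.1062], [-0.9925, -0.0277, -0.119, 0.5431], [0.1193, -0.0081, -0.9928, 1.2671], [0.0, 0.0, 0.0, 1.0]]
```

View pics/top0.png

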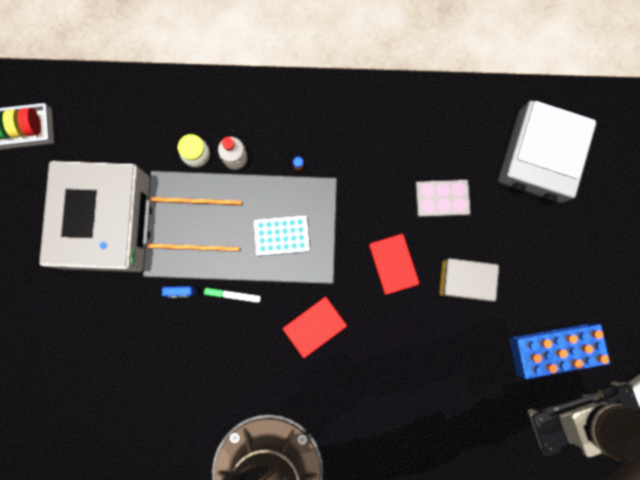

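View pics/side0.png

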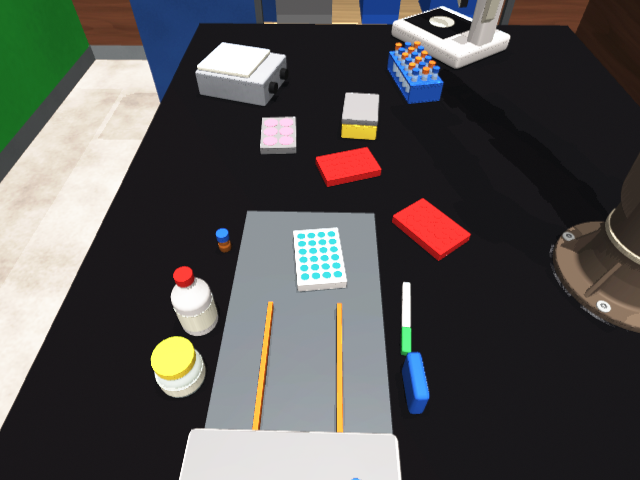

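The top view shows the white plate with teal wells at about (282,235). The rails are at y≈202 and 247, x 150–241, with the scanner at (95,215). Things that could be confused with the plate are the grey/pink six-well (443,198), the red plates (315,327) and (394,264), the tip box (470,280) and the white instrument (552,145). I choose (282,235). In the side view it is at (320,258).

```bash
cat > h.py <<'E'
import numpy as np,cv2,pickle
def ray(f,uv,z):
    uv=np.atleast_2d(uv).astype(float)
    M=np.linalg.inv(f["camera_from_world"]); d=np.c_[(uv[:,0]-f["cx"])/f["fx"],(uv[:,1]-f["cy"])/f["fy"],np.ones(len(uv))]@M[:3,:3].T
    o=M[:3,3]; return o+d*((z-o[2])/d[:,2])[:,None]
def cloud(f):
    v,u=np.mgrid[:480,:640]; z=f["z_map"]; p=np.stack([(u-f["cx"])/f["fx"]*z,(v-f["cy"])/f["fy"]*z,z],-1)
    M=np.linalg.inv(f["camera_from_world"]); return p@M[:3,:3].T+M[:3,3]
def proj(f,p):
    p=np.atleast_2d(p); c=p@f["camera_from_world"][:3,:3].T+f["camera_from_world"][:3,3]
    return np.c_[c[:,0]/c[:,2]*f["fx"]+f["cx"],c[:,1]/c[:,2]*f["fy"]+f["cy"]]
def rails(f,roi,z=0.026):
    hsv=cv2.cvtColor(f["image"],cv2.COLOR_RGB2HSV)
    m=cv2.inRange(hsv,(8,140,120),(22,255,255)); k=np.zeros_like(m); x0,x1,y0,y1=roi; k[y0:y1,x0:x1]=255; m&=k
    n,l,s,c=cv2.connectedComponentsWithStats(m)
    out=[]
    for i in range(1,n):
        if s[i,4]<80: continue
        vv,uu=np.nonzero(l==i); P=ray(f,np.c_[uu,vv],z)[:,:2]
        out.append((s[i].tolist(),P))
    return out
def wells(f,roi,z=0.028):
    hsv=cv2.cvtColor(f["image"],cv2.COLOR_RGB2HSV)
    m=cv2.inRange(hsv,(80,60,100),(100,255,255)); k=np.zeros_like(m); x0,x1,y0,y1=roi; k[y0:y1,x0:x1]=255; m&=k
    n,l,s,c=cv2.connectedComponentsWithStats(m,connectivity=4)
    return [c[i] for i in range(1,n) if s[i,4]>=4], m
def white(f,roi):
    hsv=cv2.cvtColor(f["image"],cv2.COLOR_RGB2HSV)
    m=cv2.inRange(hsv,(0,0,190),(180,60,255))|cv2.inRange(hsv,(80,40,100),(100,255,255)); k=np.zeros_like(m); x0,x1,y0,y1=roi; k[y0:y1,x0:x1]=255
    return m&k
E
python3 - <<'E'
from h import *
F={n:pickle.load(open(n+"0.pkl","rb")) for n in ["top","side"]}
roi={"top":(140,330,180,270),"side":(210,385,215,430)}
for n,f in F.items():
    print(n)
    C=cloud(f)
    for s,P in rails(f,roi[n]):
        c=P.mean(0); d=np.linalg.svd(P-c,full_matrices=False)[2][0]; d*=np.sign(d[1]); t=(P-c)@d
        print(' rail',s,c.round(4),'ang',np.degrees(np.arctan2(-d[0],d[1])).round(2),'len',np.ptp(t).round(4), 'w', np.std((P-c)@[d[1],-d[0]]).round(4), 'ends',(c+d*t.min()).round(4),(c+d*t.max()).round(4))
    w,m=wells(f,roi[n]); W=ray(f,w,0.028)[:,:2]; print(' wells',len(w),W.mean(0).round(4))
    d=np.linalg.svd(W-W.mean(0))[2][0]; d*=np.sign(d[1]);print('  ang',np.degrees(np.arctan2(-d[0],d[1])).round(2))
    mw=white(f,roi[n]); v,u=np.nonzero(mw); z=C[v,u,2]; print(' white z',np.percentile(z,[5,50,95]).round(4))
    cs=max(cv2.findContours(mw,0,1)[0],key=cv2.contourArea); P=ray(f,cs[:,0],0.028)[:,:2].astype(np.float32)
    r=cv2.minAreaRect(P); print(' rect',r, cv2.boundingRect(cs))
f=F["top"];im=cv2.resize(f["image"][160:300,130:350,::-1],None,fx=3.5,fy=3.5,interpolation=2);cv2.imwrite("pics/crop0.png",im)
C=cloud(f); print('board z',C[260,200],C[190,300],'rail z',C[202,200],C[247,200], 'housing',C[215,60])
E
```

```text
top
 rail [151, 197, 91, 8, 280] [0.6342 0.203 ] ang -0.76 len 0.2194 w 0.0023 ends [0.6327 0.0859] [0.6356 0.3053]
 rail [148, 244, 91, 6, 196] [0.5209 0.2099] ang -0.65 len 0.2171 w 0.0017 ends [0.5195 0.0884] [0.5219 0.3055]
 wells 24 [ 0.5567 -0.0142]
  ang 6.4
 white z [0.0072 0.028  0.0331]
 rect ((0.5564947128295898, -0.013198964297771454), (0.09168019890785217, 0.13442735373973846), 6.178639888763428) (253, 215, 57, 41)
side
 rail [252, 302, 21, 128, 804] [0.6339 0.2001] ang -0.55 len 0.2021 w 0.0027 ends [0.6328 0.0877] [0.6347 0.2898]
 rail [337, 303, 6, 127, 673] [0.5209 0.2004] ang -0.57 len 0.2002 w 0.0023 ends [0.5198 0.088 ] [0.5218 0.2881]
 wells 24 [ 0.5553 -0.0151]
  ang 6.46
 white z [0.0163 0.0277 0.0297]
 rect ((0.5543171167373657, -0.008658327162265778), (0.08622992783784866, 0.14074614644050598), 6.443179607391357) (293, 227, 54, 64)
board z [0.49153712 0.18163505 0.01011311] [ 0.67257172 -0.05649104  0.00764004] rail z [0.63234415 0.1862994  0.02323793] [0.52193209 0.18049486 0.0239097 ] housing [0.57614816 0.47975662 0.11733267]
```

View pics/crop0.png

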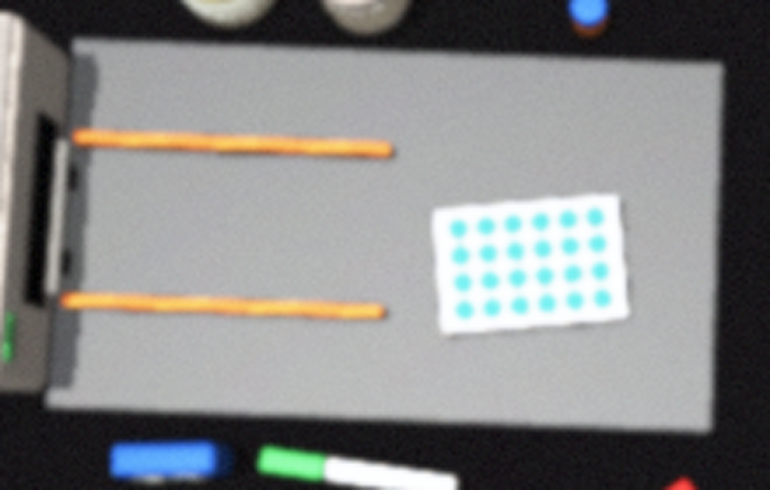

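The crop confirms 24 teal wells on white. Both views agree, with the plate at (0.556,-0.015) at +6.4° and the lane heading at -0.65°. The rail ends, spacing and heights match the given sizes. Next I check clearances to the bystanders for the gripper's body.

Run:
```python
from h import *
f=pickle.load(open("top0.pkl","rb")); C=cloud(f)
X=C.reshape(-1,3)
def reg(n,a,b,c,d,zmin):
    P=C[c:d,a:b].reshape(-1,3); P=P[P[:,2]>zmin]
    print(n,'min',np.percentile(P,2,0).round(3),'max',np.percentile(P,98,0).round(3))
reg('bottle',216,250,132,171,.02);reg('vial',288,306,152,171,.02);reg('jar',175,212,130,170,.02);reg('timer',160,194,284,300,.02);reg('pen',203,264,285,304,.008);reg('red',280,350,295,360,.01);reg('bot top',222,236,136,150,.1)
# lane fit and targets
c=np.array([.5775,.2035]); a=np.radians(-.65); d=np.array([-np.sin(a),np.cos(a)]); l=np.array([-d[1],d[0]])
p=np.array([.556,-.0146]); mouth=np.array([.5762,.087]); print('plate in track', (p-mouth)@d*1000-30,(p-mouth)@l*1000, 'd',d,'home',mouth+d*.156)
```

```text
bottle min [0.722 0.081 0.024] max [0.772 0.135 0.133]
vial min [ 0.617 -0.067  0.032] max [ 0.746 -0.038  0.459]
jar min [0.725 0.174 0.024] max [0.783 0.234 0.075]
timer min [0.403 0.19  0.024] max [0.426 0.256 0.064]
pen min [0.395 0.016 0.01 ] max [0.424 0.165 0.234]
red min [ 0.281 -0.162  0.015] max [ 0.398 -0.038  0.027]
bot top min [0.739 0.096 0.101] max [0.764 0.122 0.135]
plate in track -131.8226188817059 19.04610942084682 d [0.0113444  0.99993565] home [0.57796973 0.24298996]
```

```bash
cat > plan.py <<'E'
# usage: plan.py x y z yaw_of_tool_x(deg)
import sys,numpy as np
from scipy.spatial.transform import Rotation as R
from bench import status
s=status.observe(); q=R.from_quat(s["orientation"]); x,y,z,yaw=map(float,sys.argv[1:5])
T=R.from_euler('z',yaw,degrees=True)*R.from_euler('x',180,degrees=True)
print('t',round(s['clock'],2),'pos',s['tcp_pos'].round(4),'yaw',np.degrees(np.arctan2(q.as_matrix()[1,0],q.as_matrix()[0,0])).round(2),'F',s['force'].round(1),'open',round(s['opening'],4),'j',s['joints'].round(2))
print('dp',q.inv().apply(np.array([x,y,z])-s['tcp_pos']).round(4),'turn',np.degrees((q.inv()*T).as_rotvec()).round(2))
E
python3 plan.py 0.47 -0.015 0.20 -0.65
```

```text
t 0.1 pos [ 0.2017 -0.5911  0.248 ] yaw 18.84 F [-0.3 -0.2 -0.3] open 0.092 j [ 1.14  0.44  0.02  1.57 -0.01  1.13 -0.08]
dp [ 0.44   -0.4586  0.0486] turn [-0.08  0.02 19.49]
```

Call:
jog_arm --deltas '[{"dp": [0.03,-0.03,0],"turn": [0,0,2],"fingers": 0.65},{"dp": [0.064,-0.066,0],"turn": [0,0,4],"fingers": 0.65},{"dp": [0.098,-0.102,0],"turn": [0,0,6],"fingers": 0.65},{"dp": [0.132,-0.138,0],"turn": [0,0,8],"fingers": 0.65},{"dp": [0.166,-0.173,0],"turn": [0,0,10],"fingers": 0.65},{"dp": [0.2,-0.208,0],"turn": [0,0,12],"fingers": 0.65},{"dp": [0.234,-0.244,0],"turn": [0,0,14],"fingers": 0.65},{"dp": [0.268,-0.28,0],"turn": [0,0,16],"fingers": 0.65},{"dp": [0.302,-0.315,0],"turn": [0,0,18],"fingers": 0.65},{"dp": [0.33,-0.344,0],"turn": [0,0,19.5],"fingers": 0.65}]'

```text
clock: 1.1
tcp_pos: [0.4036, -0.1567, 0.2488]
orientation: [1.0, -0.006, 0.0, -0.0]
force: [1.3, -0.5, -0.7]
opening: 0.0596
```

```bash
python3 plan.py 0.47 -0.015 0.12 -0.65
```

```text
t 1.1 pos [ 0.4036 -0.1567  0.2488] yaw -0.66 F [ 1.3 -0.5 -0.7] open 0.0596 j [ 0.44  0.14 -0.22  2.    0.03  1.01 -1.37]
dp [ 0.0647 -0.1425  0.1288] turn [-0.01 -0.01 -0.01]
```

Call:
jog_arm --deltas '[{"dp": [0.01,-0.03,0.01],"turn": [0,0,0],"fingers": 0.65},{"dp": [0.025,-0.06,0.035],"turn": [0,0,0],"fingers": 0.65},{"dp": [0.038,-0.09,0.06],"turn": [0,0,0],"fingers": 0.65},{"dp": [0.05,-0.12,0.09],"turn": [0,0,0],"fingers": 0.65},{"dp": [0.062,-0.1425,0.115],"turn": [0,0,0],"fingers": 0.65},{"dp": [0.062,-0.1425,0.14],"turn": [0,0,0],"fingers": 0.65},{"dp": [0.062,-0.1425,0.165],"turn": [0,0,0],"fingers": 0.65},{"dp": [0.062,-0.1425,0.185],"turn": [0,0,0],"fingers": 0.65},{"dp": [0.062,-0.1425,0.195],"turn": [0,0,0],"fingers": 0.65},{"dp": [0.062,-0.1425,0.2],"turn": [0,0,0],"fingers": 0.65}]'

```text
clock: 2.1
tcp_pos: [0.4662, -0.0177, 0.0479]
orientation: [1.0, -0.006, -0.001, 0.0]
force: [0.8, 0.4, 0.6]
opening: 0.0596
```

```bash
python3 plan.py 0.48 -0.015 0.036 -0.65
cat > shot.py <<'E'
import sys,cv2
from h import *
from bench import eyes
for n in sys.argv[2:]:
    f=eyes.grab_frame(n); pickle.dump(f,open(f"{n}{sys.argv[1]}.pkl","wb"))
    a,b,c,d=(130,350,160,300) if n=="top" else (190,420,200,440)
    k=3.5 if n=="top" else 2.4
    cv2.imwrite(f"pics/{n}{sys.argv[1]}.png",cv2.resize(f["image"][c:d,a:b,::-1],None,fx=k,fy=k,interpolation=2))
    print(n)
    for s,P in rails(f,(140,330,180,270) if n=="top" else (210,385,215,430)): print(' rail',s,P.mean(0).round(4))
    w,m=wells(f,(140,330,180,290) if n=="top" else (210,385,215,430)); 
    if len(w)<8: print(len(w)); continue
    W=ray(f,w,0.028)[:,:2]
    d=np.linalg.svd(W-W.mean(0))[2][0]; d*=np.sign(d[1])
    p=W.mean(0); D=np.array([.01134,.99994]); L=np.array([-D[1],D[0]]); q=p-np.array([.5762,.087])
    print(' wells',len(w),p.round(4),'ang-lane',round(np.degrees(np.arctan2(-d[0],d[1]))+.65,2),'track x',round(q@D*1000-30,1),'y',round(q@L*1000,1))
E
python3 shot.py 1 side
```

```text
t 2.1 pos [ 0.4662 -0.0177  0.0479] yaw -0.66 F [0.8 0.4 0.6] open 0.0596 j [ 0.12  0.49 -0.25  2.14  0.23  0.54 -1.88]
dp [ 0.0138 -0.0029  0.0119] turn [ 0.01  0.09 -0.01]
side
 rail [252, 302, 21, 128, 803] [0.6339 0.2   ]
 rail [337, 303, 6, 127, 671] [0.5209 0.2006]
 wells 24 [ 0.5553 -0.0151] ang-lane 7.12 track x -132.3 y 19.8
```

View pics/side1.png

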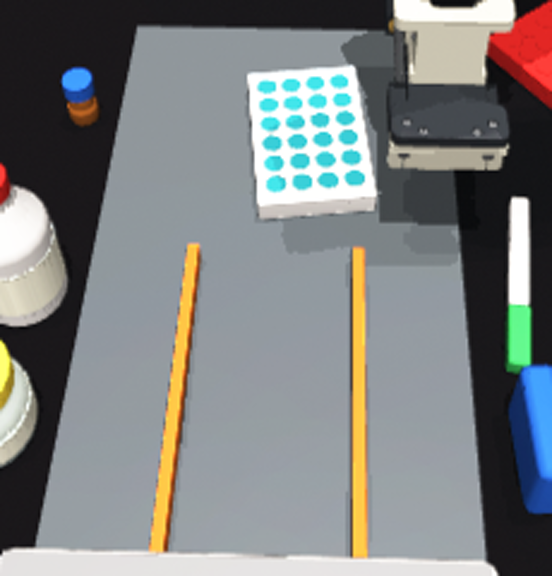

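The view shows the gripper on the robot side of the plate, clear of it, with the pen and timer untouched. Now I descend and push sideways.

Call:
jog_arm --deltas '[{"dp": [0,-0.003,0.006],"turn": [0,0,0],"fingers": 0.65},{"dp": [0,-0.003,0.0115],"turn": [0,0,0],"fingers": 0.65},{"dp": [0.004,-0.003,0.0115],"turn": [0,0,0],"fingers": 0.65},{"dp": [0.009,-0.003,0.0115],"turn": [0,0,0],"fingers": 0.65},{"dp": [0.014,-0.003,0.0115],"turn": [0,0,0],"fingers": 0.65},{"dp": [0.019,-0.003,0.0115],"turn": [0,0,0],"fingers": 0.65},{"dp": [0.024,-0.003,0.0115],"turn": [0,0,0],"fingers": 0.65},{"dp": [0.028,-0.003,0.0115],"turn": [0,0,0],"fingers": 0.65},{"dp": [0.032,-0.003,0.0115],"turn": [0,0,0],"fingers": 0.65},{"dp": [0.036,-0.003,0.0115],"turn": [0,0,0],"fingers": 0.65}]'

```text
clock: 3.15
tcp_pos: [0.5028, -0.015, 0.0371]
orientation: [1.0, -0.006, -0.0, 0.0]
force: [-0.4, -0.1, 0.2]
opening: 0.0601
```

```bash
python3 plan.py 0.5228 -0.015 0.036 -0.65;python3 shot.py 2 side top
```

```text
t 3.15 pos [ 0.5028 -0.015   0.0371] yaw -0.66 F [-0.4 -0.1  0.2] open 0.0601 j [ 0.1   0.54 -0.24  2.06  0.23  0.56 -1.88]
dp [ 0.02   -0.0002  0.0011] turn [ 0.    0.03 -0.01]
side
 rail [252, 302, 21, 128, 803] [0.6339 0.2003]
 rail [337, 303, 6, 127, 672] [0.5209 0.2005]
 wells 22 [ 0.5619 -0.0181] ang-lane 2.09 track x -135.2 y 13.1
top
 rail [151, 197, 91, 8, 276] [0.6341 0.2018]
 rail [148, 244, 88, 6, 191] [0.5209 0.2097]
3
```

View pics/side2.png

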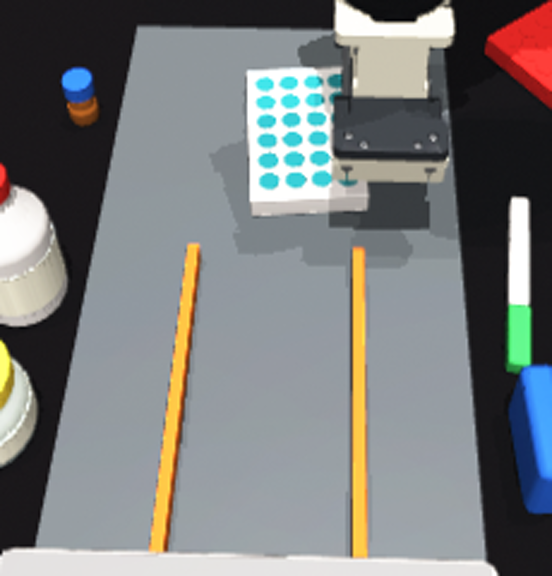

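The plate is in contact and turning toward alignment, from 7.1° down to about 2°. I continue the push, then back off and measure.

Call:
jog_arm --deltas '[{"dp": [0.004,0,0.001],"turn": [0,0,0],"fingers": 0.65},{"dp": [0.008,0,0.001],"turn": [0,0,0],"fingers": 0.65},{"dp": [0.012,0,0.001],"turn": [0,0,0],"fingers": 0.65},{"dp": [0.015,0,0.001],"turn": [0,0,0],"fingers": 0.65},{"dp": [0.017,0,0.001],"turn": [0,0,0],"fingers": 0.65},{"dp": [0.018,0,0.001],"turn": [0,0,0],"fingers": 0.65},{"dp": [0.018,0,0.001],"turn": [0,0,0],"fingers": 0.65},{"dp": [0.005,0,0.001],"turn": [0,0,0],"fingers": 0.65},{"dp": [-0.025,0,0.001],"turn": [0,0,0],"fingers": 0.65},{"dp": [-0.045,0,0.001],"turn": [0,0,0],"fingers": 0.65}]'

```text
clock: 4.25
tcp_pos: [0.4562, -0.0146, 0.0361]
orientation: [1.0, -0.006, -0.0, 0.0]
force: [0.4, 0.2, 0.1]
opening: 0.06
```

```bash
python3 plan.py 0.46 -0.015 0.12 -0.65;python3 shot.py 3 side top
```

```text
t 4.25 pos [ 0.4562 -0.0146  0.0361] yaw -0.66 F [0.4 0.2 0.1] open 0.06 j [ 0.1   0.5  -0.24  2.17  0.24  0.5  -1.9 ]
dp [ 0.0038  0.0004 -0.0839] turn [ 0.01  0.04 -0.01]
side
 rail [252, 302, 21, 128, 803] [0.6339 0.2002]
 rail [337, 303, 6, 127, 671] [0.5209 0.2006]
 wells 24 [ 0.5728 -0.02  ] ang-lane 0.05 track x -137.0 y 2.2
top
 rail [151, 197, 91, 8, 283] [0.6342 0.2019]
 rail [148, 244, 88, 6, 193] [0.5208 0.2102]
 wells 22 [ 0.5766 -0.019 ] ang-lane 0.35 track x -136.0 y -1.6
```

View pics/top3.png

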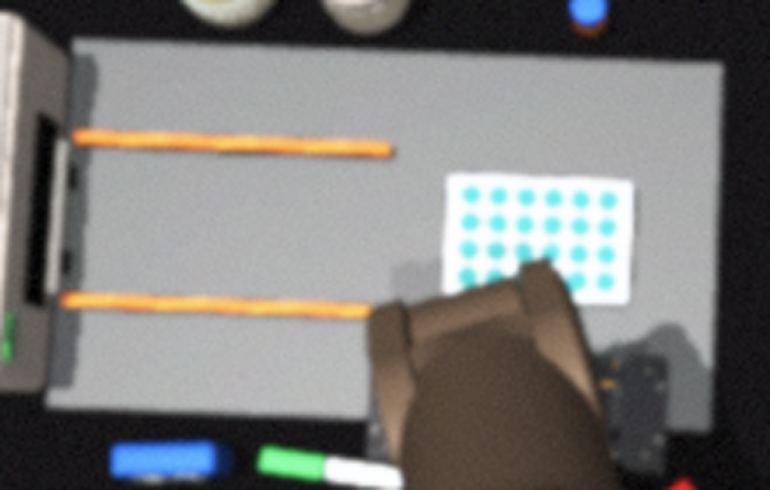

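The side view (all 24 wells) puts the plate square to the lane, 0.05°, about 2 mm left of centre, against 10 mm of clearance. The top view is partly hidden by the wrist. Next I lift, go behind the plate and turn 90°.

```bash
python3 plan.py 0.573 -0.13 0.12 89.35
```

```text
t 4.35 pos [ 0.4546 -0.0148  0.0361] yaw -0.65 F [-0.2 -0.4 -1.4] open 0.0596 j [ 0.1   0.5  -0.24  2.17  0.24  0.5  -1.9 ]
dp [ 0.1194  0.1139 -0.0842] turn [ -0.1    0.16 -90.  ]
```

Call:
jog_arm --deltas '[{"dp": [0,0,-0.03],"turn": [0,0,0],"fingers": 0.65},{"dp": [0,0,-0.07],"turn": [0,0,0],"fingers": 0.435},{"dp": [0,0.015,-0.085],"turn": [0,0,-8],"fingers": 0.435},{"dp": [0.01,0.045,-0.085],"turn": [0,0,-16],"fingers": 0.435},{"dp": [0.03,0.07,-0.085],"turn": [0,0,-24],"fingers": 0.435},{"dp": [0.05,0.095,-0.085],"turn": [0,0,-32],"fingers": 0.435},{"dp": [0.075,0.11,-0.085],"turn": [0,0,-40],"fingers": 0.435},{"dp": [0.095,0.114,-0.085],"turn": [0,0,-48],"fingers": 0.435},{"dp": [0.11,0.114,-0.085],"turn": [0,0,-56],"fingers": 0.435},{"dp": [0.119,0.114,-0.085],"turn": [0,0,-64],"fingers": 0.435}]'

```text
clock: 5.35
tcp_pos: [0.5774, -0.1305, 0.1214]
orientation: [0.85, 0.527, 0.001, 0.0]
force: [-0.1, -0.4, 0.0]
opening: 0.0399
```

```bash
python3 plan.py 0.573 -0.13 0.037 89.35
```

```text
t 5.35 pos [ 0.5774 -0.1305  0.1214] yaw 63.6 F [-0.1 -0.4  0. ] open 0.0399 j [ 0.5   0.57 -0.53  1.77  0.36  0.9  -0.65]
dp [-0.0016 -0.0043  0.0844] turn [  0.09  -0.04 -25.75]
```

Call:
jog_arm --deltas '[{"dp": [-0.001,-0.003,0],"turn": [0,0,-8],"fingers": 0.435},{"dp": [-0.0016,-0.004,0],"turn": [0,0,-16],"fingers": 0.435},{"dp": [-0.0016,-0.004,0.01],"turn": [0,0,-22],"fingers": 0.435},{"dp": [-0.0016,-0.004,0.03],"turn": [0,0,-25.7],"fingers": 0.435},{"dp": [-0.0016,-0.004,0.05],"turn": [0,0,-25.7],"fingers": 0.435},{"dp": [-0.0016,-0.004,0.065],"turn": [0,0,-25.7],"fingers": 0.435},{"dp": [-0.0016,-0.004,0.075],"turn": [0,0,-25.7],"fingers": 0.435},{"dp": [-0.0016,-0.004,0.082],"turn": [0,0,-25.7],"fingers": 0.435},{"dp": [-0.0016,-0.004,0.084],"turn": [0,0,-25.7],"fingers": 0.435},{"dp": [-0.0016,-0.004,0.084],"turn": [0,0,-25.7],"fingers": 0.435}]'

```text
clock: 6.35
tcp_pos: [0.5714, -0.1295, 0.0374]
orientation: [0.713, 0.701, 0.0, 0.0]
force: [0.8, 0.8, -0.9]
opening: 0.0399
```

```bash
python3 plan.py 0.574 -0.095 0.037 89.35;python3 shot.py 4 side top
```

```text
t 6.35 pos [ 0.5714 -0.1295  0.0374] yaw 89.04 F [ 0.8  0.8 -0.9] open 0.0399 j [ 0.52  0.7  -0.57  1.83  0.52  0.77 -0.35]
dp [0.0345 0.002  0.0004] turn [ 0.02  0.01 -0.31]
side
 rail [252, 302, 21, 128, 806] [0.6339 0.2001]
 rail [337, 303, 6, 127, 672] [0.5209 0.2005]
 wells 24 [ 0.5728 -0.02  ] ang-lane 0.03 track x -137.0 y 2.2
top
 rail [151, 197, 91, 8, 283] [0.6342 0.2019]
 rail [148, 244, 91, 6, 197] [0.5208 0.2094]
 wells 24 [ 0.5742 -0.019 ] ang-lane -0.04 track x -136.1 y 0.8
```

View pics/side4.png

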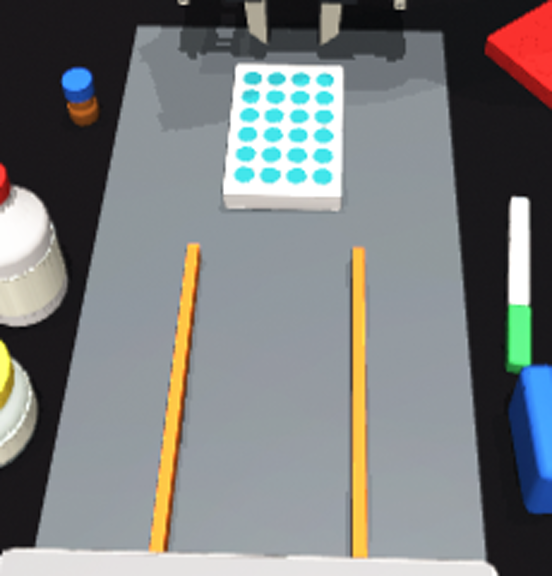

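View pics/top4.png

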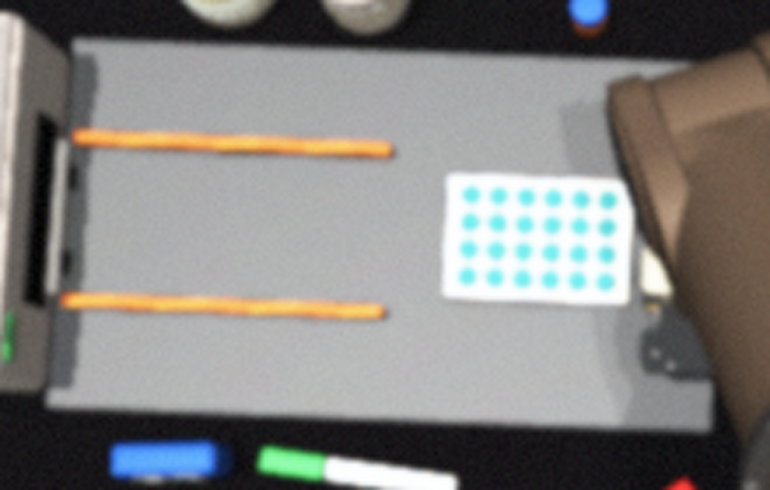

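Both views give an angle near 0 and the plate 1–2 mm left of centre. The fingers stand behind it and are narrower than the lane. I start the push gently.

Call:
jog_arm --deltas '[{"dp": [0.01,0.001,0],"turn": [0,0,-0.3],"fingers": 0.435},{"dp": [0.02,0.001,0],"turn": [0,0,-0.3],"fingers": 0.435},{"dp": [0.028,0.001,0],"turn": [0,0,-0.3],"fingers": 0.435},{"dp": [0.033,0.001,0],"turn": [0,0,-0.3],"fingers": 0.435},{"dp": [0.038,0.001,0],"turn": [0,0,-0.3],"fingers": 0.435},{"dp": [0.043,0.001,0],"turn": [0,0,-0.3],"fingers": 0.435},{"dp": [0.049,0.0012,0],"turn": [0,0,-0.3],"fingers": 0.435},{"dp": [0.055,0.0014,0],"turn": [0,0,-0.3],"fingers": 0.435},{"dp": [0.06,0.0016,0],"turn": [0,0,-0.3],"fingers": 0.435},{"dp": [0.064,0.0018,0],"turn": [0,0,-0.3],"fingers": 0.435}]'

```text
clock: 7.45
tcp_pos: [0.574, -0.065, 0.0372]
orientation: [0.711, 0.703, -0.0, -0.0]
force: [-1.3, -1.2, 1.2]
opening: 0.0399
```

```bash
python3 plan.py 0.5752 0 0.037 89.35;python3 shot.py 5 side top
```

```text
t 7.45 pos [ 0.574  -0.065   0.0372] yaw 89.35 F [-1.3 -1.2  1.2] open 0.0399 j [ 0.41  0.69 -0.57  1.86  0.52  0.75 -0.46]
dp [0.065  0.0005 0.0002] turn [-0. -0.  0.]
side
 rail [252, 302, 21, 128, 805] [0.6339 0.2   ]
 rail [337, 303, 6, 127, 673] [0.5209 0.2004]
 wells 24 [0.5739 0.0094] ang-lane 0.22 track x -107.6 y 1.4
top
 rail [151, 197, 91, 8, 281] [0.6341 0.202 ]
 rail [148, 244, 91, 6, 196] [0.5207 0.2084]
 wells 18 [0.5732 0.0251] ang-lane -24.69 track x -91.9 y 2.3
```

View pics/side5.png

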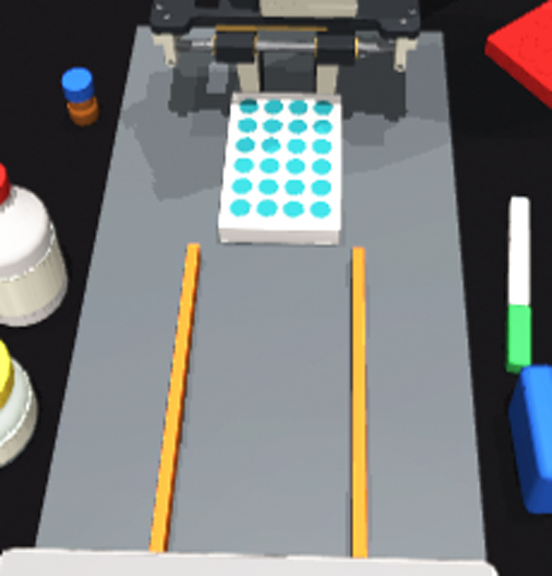

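Run:
```python
from h import *
f=pickle.load(open("side5.pkl","rb")); C=cloud(f)
for a,b in [(168,55),(402,58),(325,80),(247,75),(170,62),(402,66)]:
    print(a,b,C[int(200+b/2.4),int(190+a/2.4)].round(3))
R=C[200:240,240:375].reshape(-1,3); 
for x0 in np.arange(.46,.69,.02):
    m=(R[:,0]>x0)&(R[:,0]<x0+.02)&(R[:,1]<-.05)&(R[:,1]>-.11)&(R[:,2]>.015); print(x0.round(2), R[m,2].min().round(3) if m.any() else None)
```

```text
168 55 [ 0.656 -0.03   0.094]
402 58 [ 0.489 -0.027  0.095]
325 80 [ 0.543 -0.054  0.041]
247 75 [ 0.604 -0.053  0.048]
170 62 [ 0.657 -0.03   0.086]
402 66 [ 0.488 -0.029  0.086]
0.46 0.123
0.48 0.121
0.5 0.122
0.52 0.027
0.54 0.026
0.56 0.026
0.58 0.023
0.6 0.025
0.62 0.104
0.64 0.084
0.66 0.122
0.68 None
```

The hanging parts of the gripper body stay above z≈0.084, and the fingers span ±40 mm, so both clear the rails. I keep pushing.

Call:
jog_arm --deltas '[{"dp": [0.004,0,0],"turn": [0,0,0],"fingers": 0.435},{"dp": [0.01,0.0003,0],"turn": [0,0,0],"fingers": 0.435},{"dp": [0.017,0.0006,0],"turn": [0,0,0],"fingers": 0.435},{"dp": [0.024,0.0009,0],"turn": [0,0,0],"fingers": 0.435},{"dp": [0.031,0.001,0],"turn": [0,0,0],"fingers": 0.435},{"dp": [0.038,0.001,0],"turn": [0,0,0],"fingers": 0.435},{"dp": [0.045,0.001,0],"turn": [0,0,0],"fingers": 0.435},{"dp": [0.052,0.001,0],"turn": [0,0,0],"fingers": 0.435},{"dp": [0.058,0.001,0],"turn": [0,0,0],"fingers": 0.435},{"dp": [0.062,0.001,0],"turn": [0,0,0],"fingers": 0.435}]'

```text
clock: 8.55
tcp_pos: [0.5757, -0.0029, 0.0373]
orientation: [0.711, 0.703, 0.0, -0.0]
force: [-0.4, -0.9, 0.4]
opening: 0.0403
```

```bash
python3 plan.py 0.5762 0.07 0.037 89.35;python3 shot.py 6 side
```

```text
t 8.55 pos [ 0.5757 -0.0029  0.0373] yaw 89.36 F [-0.4 -0.9  0.4] open 0.0403 j [ 0.3   0.68 -0.57  1.86  0.52  0.75 -0.56]
dp [ 0.0729 -0.0003  0.0003] turn [ 0.   -0.    0.01]
side
 rail [252, 302, 21, 128, 808] [0.6339 0.1996]
 rail [337, 303, 6, 127, 673] [0.5209 0.2004]
 wells 24 [0.5758 0.0717] ang-lane 0.09 track x -45.3 y 0.2
```

View pics/side6.png

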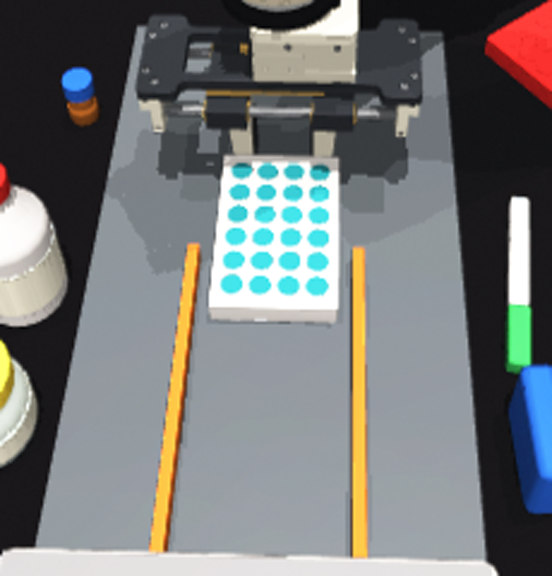

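The plate's nose is in the lane, 0.2 mm off centre and at 0.1°, with gaps to both rails. I continue straight.

Call:
jog_arm --deltas '[{"dp": [0.004,0,0],"turn": [0,0,0],"fingers": 0.435},{"dp": [0.012,0,0],"turn": [0,0,0],"fingers": 0.435},{"dp": [0.021,0,0],"turn": [0,0,0],"fingers": 0.435},{"dp": [0.03,0,0],"turn": [0,0,0],"fingers": 0.435},{"dp": [0.039,0,0],"turn": [0,0,0],"fingers": 0.435},{"dp": [0.048,0,0],"turn": [0,0,0],"fingers": 0.435},{"dp": [0.057,0,0],"turn": [0,0,0],"fingers": 0.435},{"dp": [0.066,0,0],"turn": [0,0,0],"fingers": 0.435},{"dp": [0.074,0,0],"turn": [0,0,0],"fingers": 0.435},{"dp": [0.08,0,0],"turn": [0,0,0],"fingers": 0.435}]'

```text
clock: 9.6
tcp_pos: [0.5766, 0.0773, 0.0373]
orientation: [0.711, 0.703, 0.0, -0.0]
force: [0.1, -1.2, 1.2]
opening: 0.0397
```

```bash
python3 plan.py 0.5772 0.17 0.037 89.35;python3 shot.py 7 side top
```

```text
t 9.6 pos [0.5766 0.0773 0.0373] yaw 89.36 F [ 0.1 -1.2  1.2] open 0.0397 j [ 0.16  0.69 -0.56  1.85  0.52  0.76 -0.69]
dp [ 0.0927 -0.0005  0.0003] turn [ 0.   -0.01  0.01]
side
 rail [252, 302, 21, 128, 804] [0.634  0.1997]
 rail [337, 303, 6, 127, 680] [0.5209 0.1999]
 wells 24 [0.5768 0.1519] ang-lane -0.29 track x 34.9 y 0.2
top
 rail [151, 197, 34, 5, 113] [0.6351 0.2687]
 rail [148, 244, 73, 6, 177] [0.5211 0.2219]
7
```

View pics/side7.png

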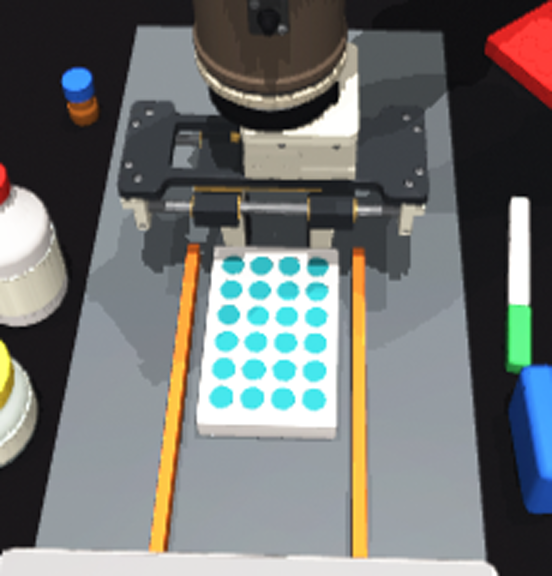

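Call:
jog_arm --deltas '[{"dp": [0.004,0,0],"turn": [0,0,0],"fingers": 0.435},{"dp": [0.012,0,0],"turn": [0,0,0],"fingers": 0.435},{"dp": [0.021,0,0],"turn": [0,0,0],"fingers": 0.435},{"dp": [0.03,0,0],"turn": [0,0,0],"fingers": 0.435},{"dp": [0.039,0,0],"turn": [0,0,0],"fingers": 0.435},{"dp": [0.048,0,0],"turn": [0,0,0],"fingers": 0.435},{"dp": [0.057,0,0],"turn": [0,0,0],"fingers": 0.435},{"dp": [0.066,0,0],"turn": [0,0,0],"fingers": 0.435},{"dp": [0.074,0,0],"turn": [0,0,0],"fingers": 0.435},{"dp": [0.079,0,0],"turn": [0,0,0],"fingers": 0.435}]'

```text
clock: 10.7
tcp_pos: [0.5775, 0.1565, 0.0373]
orientation: [0.711, 0.703, 0.0, -0.0]
force: [0.0, -2.0, 0.6]
opening: 0.04
```

```bash
python3 plan.py 0.5777 0.168 0.037 89.35;python3 shot.py 8 side top
```

```text
t 10.7 pos [0.5775 0.1565 0.0373] yaw 89.37 F [ 0.  -2.   0.6] open 0.04 j [ 0.02  0.71 -0.56  1.8   0.51  0.78 -0.81]
dp [0.0115 0.     0.0003] turn [ 0.   -0.02  0.02]
side
 rail [337, 337, 6, 93, 514] [0.5211 0.2262]
 rail [252, 340, 17, 90, 569] [0.6345 0.23  ]
 wells 24 [0.5777 0.2311] ang-lane -0.06 track x 114.1 y 0.2
top
 rail [222, 200, 20, 5, 81] [0.634  0.1096]
 rail [148, 244, 32, 4, 88] [0.5217 0.2716]
3
```

View pics/side8.png

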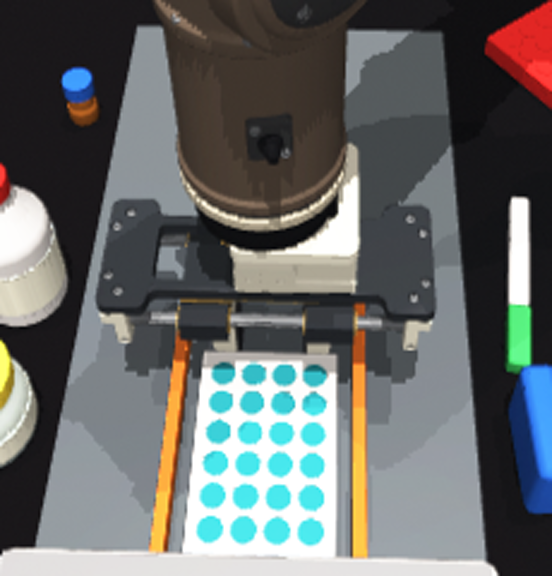

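Still centred, with about 12 mm to go. I creep in and watch the force.

Call:
jog_arm --deltas '[{"dp": [0.002,0,0],"turn": [0,0,0],"fingers": 0.435},{"dp": [0.004,0,0],"turn": [0,0,0],"fingers": 0.435},{"dp": [0.006,0,0],"turn": [0,0,0],"fingers": 0.435},{"dp": [0.0075,0,0],"turn": [0,0,0],"fingers": 0.435},{"dp": [0.0085,0,0],"turn": [0,0,0],"fingers": 0.435},{"dp": [0.009,0,0],"turn": [0,0,0],"fingers": 0.435},{"dp": [0.0095,0,0],"turn": [0,0,0],"fingers": 0.435},{"dp": [0.01,0,0],"turn": [0,0,0],"fingers": 0.435},{"dp": [0.0105,0,0],"turn": [0,0,0],"fingers": 0.435},{"dp": [0.011,0,0],"turn": [0,0,0],"fingers": 0.435}]'

```text
clock: 11.8
tcp_pos: [0.5777, 0.1664, 0.0372]
orientation: [0.711, 0.703, -0.0, 0.0]
force: [0.8, -0.8, -0.9]
opening: 0.0397
```

Call:
jog_arm --deltas '[{"dp": [0.0002,0,0],"turn": [0,0,0],"fingers": 0.435},{"dp": [0.0004,0,0],"turn": [0,0,0],"fingers": 0.435},{"dp": [0.0006,0,0],"turn": [0,0,0],"fingers": 0.435},{"dp": [0.0008,0,0],"turn": [0,0,0],"fingers": 0.435},{"dp": [0.001,0,0],"turn": [0,0,0],"fingers": 0.435},{"dp": [0.001,0,0],"turn": [0,0,0],"fingers": 0.435},{"dp": [0.001,0,0],"turn": [0,0,0],"fingers": 0.435},{"dp": [0.001,0,0],"turn": [0,0,0],"fingers": 0.435},{"dp": [0.001,0,0],"turn": [0,0,0],"fingers": 0.435},{"dp": [0.001,0,0],"turn": [0,0,0],"fingers": 0.435}]'

```text
clock: 12.8
tcp_pos: [0.5777, 0.1674, 0.0372]
orientation: [0.711, 0.703, 0.0, -0.0]
force: [0.0, -0.5, -0.7]
opening: 0.04
```

```bash
python3 plan.py 0.5777 0.17 0.037 89.35;python3 shot.py 9 side
```

```text
t 12.8 pos [0.5777 0.1674 0.0372] yaw 89.33 F [ 0.  -0.5 -0.7] open 0.04 j [ 0.    0.71 -0.56  1.79  0.51  0.78 -0.83]
dp [ 0.0026 -0.      0.0002] turn [ 0.   -0.   -0.02]
side
 rail [337, 345, 6, 85, 478] [0.5212 0.2315]
 rail [252, 347, 16, 83, 522] [0.6346 0.2353]
 wells 24 [0.5778 0.2415] ang-lane -0.36 track x 124.6 y 0.2
```

Not touching the bumpers yet (force about 0). I continue in 0.2 mm rows.

Call:
jog_arm --deltas '[{"dp": [0.0002,0,0],"turn": [0,0,0],"fingers": 0.435},{"dp": [0.0004,0,0],"turn": [0,0,0],"fingers": 0.435},{"dp": [0.0006,0,0],"turn": [0,0,0],"fingers": 0.435},{"dp": [0.0008,0,0],"turn": [0,0,0],"fingers": 0.435},{"dp": [0.001,0,0],"turn": [0,0,0],"fingers": 0.435},{"dp": [0.0012,0,0],"turn": [0,0,0],"fingers": 0.435},{"dp": [0.0014,0,0],"turn": [0,0,0],"fingers": 0.435},{"dp": [0.0015,0,0],"turn": [0,0,0],"fingers": 0.435},{"dp": [0.0015,0,0],"turn": [0,0,0],"fingers": 0.435},{"dp": [0.0015,0,0],"turn": [0,0,0],"fingers": 0.435}]'

```text
clock: 13.85
tcp_pos: [0.5778, 0.1678, 0.0372]
orientation: [0.711, 0.703, -0.001, 0.0]
force: [-0.4, -6.1, 4.4]
opening: 0.04
```

Call:
jog_arm --deltas '[{"dp": [0.0002,0,0],"turn": [0,0,0],"fingers": 0.435},{"dp": [0.0004,0,0],"turn": [0,0,0],"fingers": 0.435},{"dp": [0.0006,0,0],"turn": [0,0,0],"fingers": 0.435},{"dp": [0.0008,0,0],"turn": [0,0,0],"fingers": 0.435},{"dp": [0.001,0,0],"turn": [0,0,0],"fingers": 0.435},{"dp": [0.001,0,0],"turn": [0,0,0],"fingers": 0.435},{"dp": [0.001,0,0],"turn": [0,0,0],"fingers": 0.435},{"dp": [0.001,0,0],"turn": [0,0,0],"fingers": 0.435},{"dp": [0.001,0,0],"turn": [0,0,0],"fingers": 0.435},{"dp": [0.001,0,0],"turn": [0,0,0],"fingers": 0.435}]'

```text
clock: 14.85
tcp_pos: [0.5778, 0.1678, 0.0372]
orientation: [0.712, 0.703, -0.001, 0.001]
force: [-1.1, -8.7, 5.4]
opening: 0.0403
```

```bash
python3 plan.py 0.5777 0.17 0.037 89.35;python3 shot.py 10 side
```

```text
t 14.85 pos [0.5778 0.1678 0.0372] yaw 89.27 F [-1.1 -8.7  5.4] open 0.0403 j [-0.    0.71 -0.55  1.79  0.51  0.79 -0.83]
dp [ 0.0022 -0.0001  0.0002] turn [-0.03  0.17 -0.08]
side
 rail [337, 345, 6, 85, 478] [0.5212 0.2315]
 rail [252, 348, 15, 82, 517] [0.6346 0.2361]
 wells 24 [0.5778 0.2418] ang-lane -0.29 track x 124.8 y 0.1
```

View pics/side10.png

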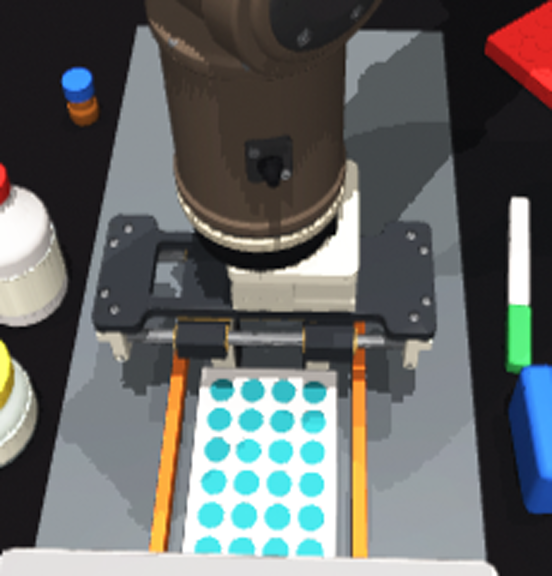

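There is a hard stop: the TCP held at y=0.1678 while the force grew from 0 to 6 to 9 N, and the plate reads 124.8 against 126 (within calibration). I back straight out, then up.

Call:
jog_arm --deltas '[{"dp": [-0.002,0,0],"turn": [0,0,0],"fingers": 0.435},{"dp": [-0.005,0,0],"turn": [0,0,0],"fingers": 0.435},{"dp": [-0.012,0,0],"turn": [0,0,0],"fingers": 0.435},{"dp": [-0.025,0,0],"turn": [0,0,0],"fingers": 0.435},{"dp": [-0.03,0,-0.01],"turn": [0,0,0],"fingers": 0.435},{"dp": [-0.04,0,-0.04],"turn": [0,0,0],"fingers": 0.435},{"dp": [-0.07,0,-0.075],"turn": [0,0,0],"fingers": 0.435},{"dp": [-0.11,0,-0.1],"turn": [0,0,0],"fingers": 0.435},{"dp": [-0.15,0,-0.13],"turn": [0,0,0],"fingers": 0.435},{"dp": [-0.19,0,-0.15],"turn": [0,0,0],"fingers": 0.435}]'

```text
clock: 15.9
tcp_pos: [0.5758, -0.0218, 0.1901]
orientation: [0.711, 0.703, 0.001, 0.001]
force: [0.4, 0.4, 0.2]
opening: 0.0397
```

Call:
jog_arm --deltas '[{"dp": [-0.04,0,0],"turn": [0,0,0],"fingers": 0.435},{"dp": [-0.08,0,0],"turn": [0,0,0],"fingers": 0.435},{"dp": [-0.12,0,0],"turn": [0,0,0],"fingers": 0.435},{"dp": [-0.16,0,0],"turn": [0,0,0],"fingers": 0.435},{"dp": [-0.19,0,0],"turn": [0,0,0],"fingers": 0.435},{"dp": [-0.2,0,0],"turn": [0,0,0],"fingers": 0.435},{"dp": [-0.2,0,0],"turn": [0,0,0],"fingers": 0.435},{"dp": [-0.2,0,0],"turn": [0,0,0],"fingers": 0.435},{"dp": [-0.2,0,0],"turn": [0,0,0],"fingers": 0.435},{"dp": [-0.2,0,0],"turn": [0,0,0],"fingers": 0.435}]'

```text
clock: 16.9
tcp_pos: [0.5735, -0.2183, 0.1875]
orientation: [0.71, 0.704, 0.0, -0.0]
force: [-0.0, 0.9, -0.3]
opening: 0.0399
```

```bash
python3 plan.py 0.5777 0.17 0.037 89.35;python3 shot.py 11 side top
```

```text
t 16.9 pos [ 0.5735 -0.2183  0.1875] yaw 89.48 F [-0.   0.9 -0.3] open 0.0399 j [ 0.7   0.55 -0.63  1.64  0.36  1.07 -0.05]
dp [0.3883 0.0006 0.1507] turn [ 0.02 -0.02  0.13]
side
 rail [252, 302, 21, 128, 804] [0.6339 0.1999]
 rail [337, 303, 6, 127, 673] [0.5209 0.2006]
 wells 24 [0.5778 0.2418] ang-lane -0.3 track x 124.8 y 0.1
top
 rail [151, 197, 91, 8, 286] [0.6342 0.2012]
 rail [148, 244, 91, 6, 199] [0.5208 0.2107]
 wells 24 [0.5789 0.243 ] ang-lane -0.02 track x 126.0 y -0.9
```

View pics/top11.png

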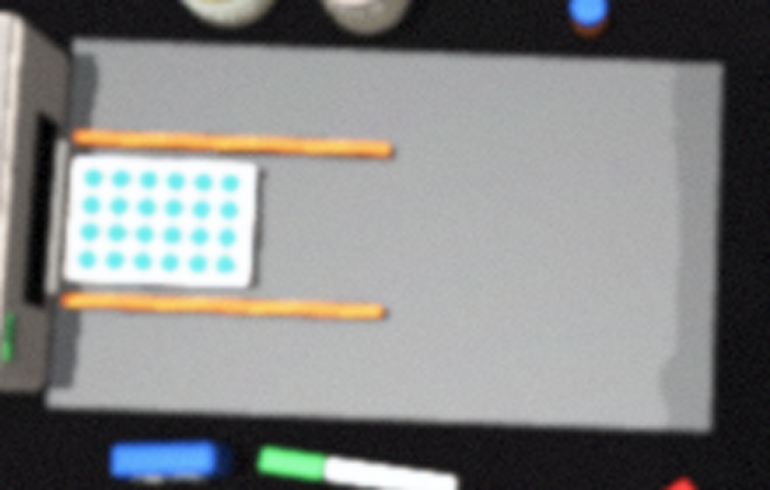

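View pics/side11.png

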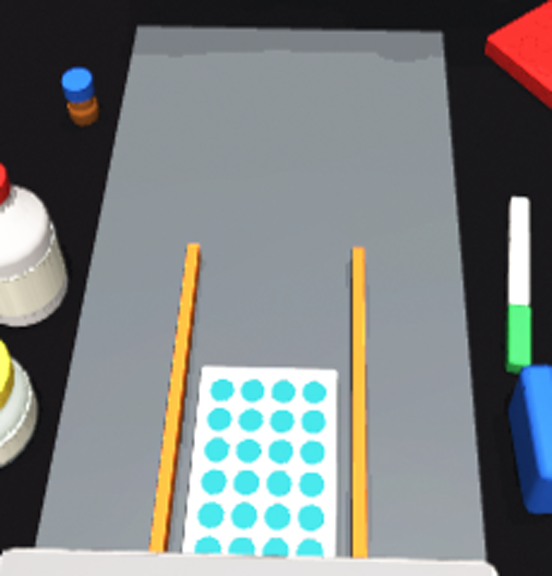

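The top view puts the plate at 126.0 mm along the lane, -0.9 mm off centre and at -0.02°. It sits against the bumpers (crop x≈68) with clear gaps to both rails. The bystanders in the crops are unmoved and the arm is clear.

```bash
python3 -c "
from bench import job; print(job.sign_off())"
```

```text
the job is handed in; nothing more can be done
None
```

The plate is fully home against the bumpers and the job is handed in, at about 17 s on the robot's clock of the 67 s allowed.

**What I did:** I pushed the plate sideways on the apron with both fingertips until it was square to the lane and about 2 mm left of centre. Then I pushed it from behind along the lane until the arm stopped. The tool held at y = 0.168 m while the force rose to about 9 N. I backed straight out and then lifted clear.

**Last checks:**
- **Position:** the top view puts the plate at 126.0 mm along the lane (home is 126), 0.9 mm right of centre, at -0.02°.
- **Disagreement between views:** the side view gives 124.8 mm, 0.1 mm left of centre and -0.3°. In that view the scanner housing hides part of the front row of wells, and the difference is within the 2 mm calibration, so I trust the top view and the hard stop.
- **Rails:** the pictures show gaps to both rails at every look, and no unexpected side force was read at the end of any move.
- **Bystanders:** the items near the board look unmoved in the last pictures. I did not check the other items again, but the arm did not go near them at low height.

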